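Re-pin the dosing slide

TASK

The dosing slide's saddle is locked in its park position by a ball-lock pin. Pull the pin up against its detent until it is clear of the rail, slide the saddle with its dosing ring along the rail to the work hole, and push the pin gently down through the saddle into that hole until it snaps in and its collar sits flush on the saddle; then let go. The work hole is out of sight once the saddle stands over it, so feel for it: do not jam the pin hard onto solid metal, and leave the ring in its cradle and the other things where they stand.

Things in the scene. Friction and masses are not known exactly. Their poses are not given: they have to be found in the camera images.
- rail: Fixed metal slide rail, 86 x 270 mm, 30 mm high, screwed to the worktop. Origin: centre of its underside; x across it, y along it, z up. The saddle runs along it towards +y, from park end to work end. Top face flat at z = 30 mm with two upright holes on its centre line; a groove 1.5 mm deep, up to 23 mm long, crosses it between y = -5 and +18 mm.
- park_hole (a point): Mouth of the park hole in the rail's top (rail y = -50 mm), 30 mm above the worktop, axes as the rail's. Both holes are 16.4 mm wide, 22 mm deep, with a 1 mm chamfer. The pin starts in this one, through the saddle.
- work_zone (a point): Middle of the zone of the work hole, on the rail's top (rail x = 0, y = +45 mm). The hole is in an adjustable strip and lies on the centre line anywhere within 13 mm of this point along the rail's y; where is not measured, and the saddle hides it on arrival: feel for it with the pin's tip, sliding the saddle with the pin pressed down lightly.
- saddle (a joint): Travel of the saddle along the rail's +y in m: 0 at the park hole, stop at 0.120. The work hole lies between 0.082 and 0.108. It slides with about 2 N friction and stays where it is left.
- saddle_bore (a point): Mouth centre of the saddle's upright bore, on its 36 mm round boss, 60 mm above the worktop; axes as the rail's. Bore 16 mm wide, 29 mm long, ends 1 mm above the rail. Two sprung balls on its x axis, 9 mm below the mouth, click into the pin's groove: 5 to 15 N to snap in or out, else about 3 N drag, more if the pin is held askew.
- pin_grip (a point): Point in the black flat-sided head of the upright steel pin (90 g), 74 mm above its tip; z up. Head 26 mm (its x) by 16 mm (its y, the way to pinch it), from 22 mm below to 16 mm above this point. Under it a 24 mm collar, its underside 26 mm below this point, then the polished 14 mm shank, 48 mm long, tip 11 mm flat, chamfered.
- boss_top (a point): Same place as the bore's mouth, turned as the rail: the pin's collar rests here when home; its head point is then 86 mm above the worktop and its tip 18 mm deep in the rail. Raised 18 mm or more from there the pin is clear of the rail; raised less than 40 mm it is still guided in the bore, can drag the saddle along, and stays up when let go (the balls hold it).
- cup_mid (a point): White espresso cup, 61 x 85 x 53 mm, standing beside the far end of the rail; the point is half-way up. Leave it.
- jar_mid (a point): Jar of beans with a lid, 68 mm wide, 105 mm high, to the right; the point is half-way up. Leave it.
- pitcher_mid (a point): Steel milk pitcher, 68 x 96 x 86 mm, to the right; the point is half-way up. Leave it.
- spice_mid (a point): White spice jar, 47 mm wide, 98 mm high, to the left; the point is half-way up. Leave it.
- ring_mid (a point): Metal dosing ring, 68 mm wide, 28 mm high, lying loose in the saddle's round cradle (7 mm rim), centre 80 mm to the rail's -x of the bore; the point is its centre, half-way up, 51 mm above the worktop. It rides along with the saddle.
- cradle (a point): Centre of the cradle's floor on the saddle, 37 mm above the worktop; the dosing ring stands on it.
There are look-alikes about, which are no part of the job. Leave any orange look-alike of the part that bears pin_grip alone.

How it is judged:
By the outcome, as a careful person would: the job done as asked, in the order asked, and still so for the second after the job is handed in, with the robot touching nothing.
It also fails if it takes over 67 s, if anything falls off the work surface, if the arm or the gripper's body presses on something with over 40 N, if the wrist force passes 120 N, or if a joint passes its speed limit or range.

ROBOT

A 7-joint arm with a two-finger parallel gripper is mounted at the origin on a cart in front of the work surface, level with it; the furniture and walls round the work are solid. World frame = base frame: x ahead of the robot, y to its left, z up, the work surface at z = 0. Lengths are in m, angles in rad, forces in N, time in s.
With the tool pointing down it reaches from about 0.4 to 0.9 m from the base axis. Payload 5.6 kg.
Tool frame: the origin (TCP) lies midway between the tips of the shut fingers; the grasp point (between the pads) lies 19 mm behind it; z points along the fingers, y is the line along which they close (so a half turn about z gives the same grasp; the last joint's range is limited). The gripper opens to 92 mm and grips with 3 to 60 N. Pads are 20 mm wide; open, the fingers measure 128 mm over their backs; the gripper's body (75 mm by 189 mm) begins 69 mm behind the grasp point.
Start: joints at [1.28, 0.468, -0.012, 1.603, 0.006, 1.071, -0.056], TCP at [0.159, -0.63, 0.215] pointing down, gripper open.
Joint ranges: [-2.53, 2.53], [-0.31, 2.02], [-1.57, 1.55], [0.28, 2.44], [-1.29, 4.43], [0.15, 1.84], [-2.92, 2.92]. Speed limits (rad/s): [2.57, 2.57, 3.14, 3.14, 3.14, 3.14, 3.14].

INTERFACE

Orientations are given as a 3x3 rotation matrix whose columns are the frame's x, y, z axes.
In Python, from station import env, effector, solver, viewer, workorder, search_frame, tip_of gives the robot as it stands. Calls block until the motion is done:
- env.reach(position, orientation): joint-space move of the TCP to a pose.
- env.movel(position, frame=None, rate=0.15): straight line of the TCP; frame=None keeps the orientation; rate is the mean speed in m/s.
- env.goto_joints(angles): joint-space move.
- effector.release() and effector.grasp(squeeze=None): open the fingers fully, or close them until they stop; squeeze is the grip in N (None keeps the last).
- env.pause(seconds).
- solver.inverse_kinematics(position, orientation): joint angles nearest the present ones, or None.
- env.sense(): the state.
- viewer.read_camera(name): name is "scene" or "top"; returns (picture, depth): 400x640x3 uint8, red, green, blue; 400x640 float32, m along the optical axis (not along the pixel's ray), 0 where there is no reading.
- viewer.camera_info(name): a dict with "intrinsics" (3x3 intrinsics, pixels), "dist_coeffs" ([k1, k2, p1, p2, k3] as OpenCV has them; the pictures are not rectified), "eye" and "rotation" of the camera in the world. Camera axes: x right, y up, looking along -z (the intrinsics and any distortion apply to the point x, -y, -z); pixel columns grow to the right and rows downward; lengths in m; the calibration is good to about 2 mm. A picture is of the moment at which its call begins. camera_info takes no time and is no camera call.
A pose or a line that the arm cannot do raises env.PlanningError and nothing moves.
- workorder.finish_job(): hands the job in; it is judged then, once.
Trained networks look in the newest picture that a camera, given by its name, has taken for a name from the list of things; names that differ only in an ending like _2 or _b are one class to them, and where a whole thing is asked for, a point or a joint stands for the part that bears it (a point fixed in the world has none). Each returns a list of dicts, best first, with "score" (0 to 1); they miss things now and then, are a little off and sometimes report something else, mostly with a low value. They report only what shows in the picture. A call takes as long as a camera call. They do not tell look-alikes from the thing itself.
- search_frame(camera, name): "at" ([x, y, z] in m, in world coordinates, good to about 4 mm: the middle of the surface that is visible of it).
- tip_of(camera, name): "at" ([x, y, z] in m, in world coordinates, good to about 4 mm: a listed point, or the origin of a listed thing).
The state is a dict: "t": time; "joint_positions": joint angles; "joint_velocities": joint speeds; "tau": joint torques, N m; "ee_pos": TCP position; "tcp_rot": TCP orientation; "wrist_force": force on the tool from outside, world axes, zero at the start; "moment": the same for the moment, N m; "gripper_width": finger opening in m; "grasp_force": force on a finger pad.
Only numpy, scipy, OpenCV 4.12 (cv2) and the standard library are available. Lean on these libraries where they do the work, as an engineer would, in place of code of your own. Each camera call takes 0.05 s, during which the arm holds its last target. There are 200 camera calls.

## Working session

There is one attempt and no reset: what is moved stays moved. The work goes in short steps, each a Python script; the robot and the scene stay as the last script left them, time stands still between calls to the robot, and variables do not carry over. Pictures are saved under pics/ and viewed, at most 10 in all, crops included, and the job is handed in when it is done.

```bash
ls; mkdir -p pics; python3 - <<'E'
from station import env, viewer, search_frame, tip_of
import cv2,numpy as np
for c in("scene","top"):
    p,d=viewer.read_camera(c); cv2.imwrite(f"pics/{c}0.png",cv2.cvtColor(p,cv2.COLOR_RGB2BGR)); np.save(f"pics/{c}0d.npy",d)
    i=viewer.camera_info(c); print(c,i)
    for n in("pin_grip","saddle_bore","park_hole","work_zone","ring_mid","rail","cup_mid"):
        print(n,[(np.round(r["at"],3).tolist(),round(r["score"],2)) for r in tip_of(c,n)[:3]])
print(env.sense())
E
```

```text
pics
scene {'intrinsics': array([[392.54979372,   0.        , 323.44122818],
       [  0.        , 392.54979372, 202.72851823],
       [  0.        ,   0.        ,   1.        ]]), 'dist_coeffs': array([-0.06828771,  0.        ,  0.        ,  0.        ,  0.        ]), 'eye': array([ 0.05748642, -0.44681426,  0.6460506 ]), 'rotation': array([[ 0.75001385,  0.41920425, -0.51161219],
       [-0.66125223,  0.49276177, -0.56562473],
       [ 0.01499064,  0.76253108,  0.64677789]])}
pin_grip [([0.459, -0.102, 0.074], 0.85), ([0.477, 0.044, 0.088], 0.77)]
saddle_bore [([0.48, 0.048, 0.063], 0.64), ([0.477, 0.099, -0.001], 0.28)]
park_hole [([0.482, 0.044, 0.027], 0.76)]
work_zone [([0.48, 0.141, 0.027], 0.89)]
ring_mid [([0.397, 0.049, 0.048], 0.69)]
rail [([0.478, 0.1, 0.001], 0.96)]
cup_mid [([0.564, 0.248, 0.028], 0.79)]
top {'intrinsics': array([[374.45735319,   0.        , 321.41560297],
       [  0.        , 374.45735319, 198.1928523 ],
       [  0.        ,   0.        ,   1.        ]]), 'dist_coeffs': array([0.00217818, 0.        , 0.        , 0.        , 0.        ]), 'eye': array
[... 708 characters left out ...]
ay([-2.19501603e-04,  6.61213996e-04,  5.49175142e-05,  2.66702838e-04,
       -1.07549400e-03,  2.11566764e-03, -5.03768140e-04]), 'tau': array([ 9.29620182e-04, -5.20353019e+01, -1.23385133e-02, -2.44047672e+01,
       -5.67462563e-02,  1.11346232e-02,  2.85401484e-05]), 'ee_pos': array([ 0.15937593, -0.63017024,  0.21462044]), 'tcp_rot': array([[ 9.69478846e-01,  2.45174972e-01, -3.08994798e-05],
       [ 2.45174969e-01, -9.69478844e-01, -6.77994264e-05],
       [-4.65791144e-05,  5.81543306e-05, -9.99999997e-01]]), 'wrist_force': array([-0.26065553, -0.03066527, -0.67320777]), 'moment': array([0.00970692, 0.03911485, 0.02267559]), 'grasp_force': 0.0, 'gripper_width': 0.09202365690237148}
```

```bash
python3 - <<'E'
import cv2
a=cv2.imread("pics/scene0.png");b=cv2.imread("pics/top0.png")
cv2.imwrite("pics/t_up.png",cv2.resize(b[80:320,150:470],None,fx=2.5,fy=2.5,interpolation=cv2.INTER_CUBIC))
E
```

```text
(no output)
```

View pics/scene0.png

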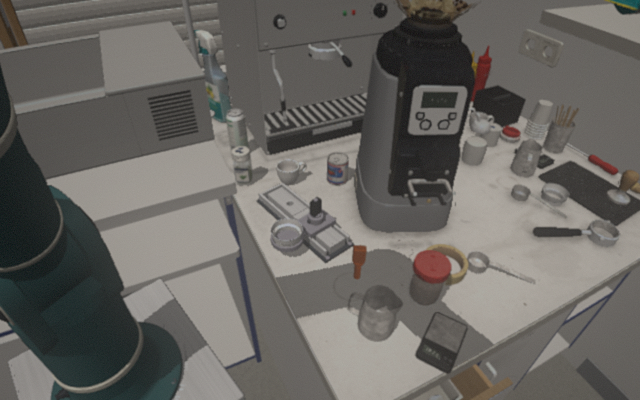

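View pics/t_up.png

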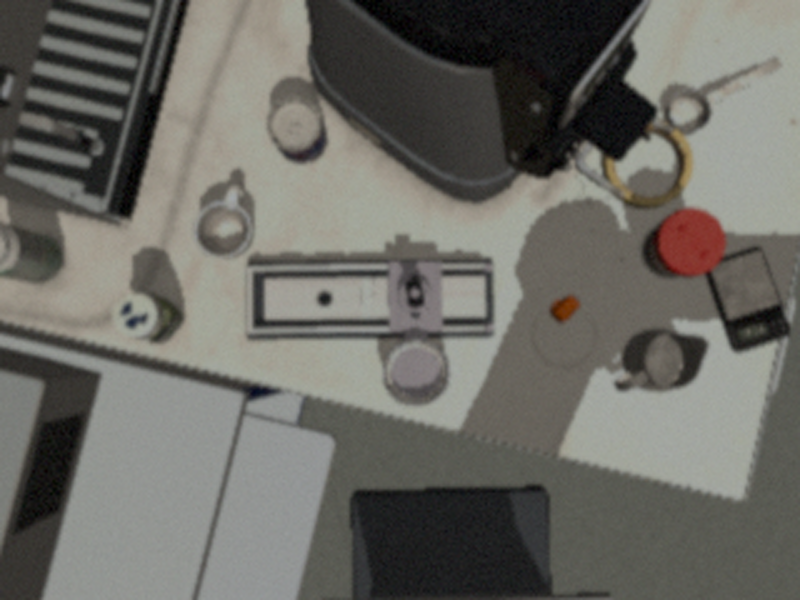

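Two pin candidates: the orange one at scene (359,260) / top (376,203), which is the look-alike, and the black-headed one standing in the saddle at scene (316,210) / top (315,196), which fits the description. The work hole also shows at about top (280,199). Next I confirm the pin in a crop and measure.

```bash
cat > h.py <<'E'
import numpy as np,cv2
from station import viewer
def cloud(cam,d):
    i=viewer.camera_info(cam);h,w=d.shape
    u,v=np.meshgrid(np.arange(w),np.arange(h))
    n=cv2.undistortPoints(np.stack([u,v],-1).reshape(-1,1,2).astype(float),i["intrinsics"],i["dist_coeffs"]).reshape(h,w,2)
    return (np.stack([n[...,0]*d,-n[...,1]*d,-d],-1))@i["rotation"].T+i["eye"]
E
python3 - <<'E'
from h import *
d=np.load("pics/top0d.npy");P=cloud("top",d);im=cv2.imread("pics/top0.png")
x,y,z=P[...,0],P[...,1],P[...,2]
reg=(x>.42)&(x<.54)&(y>-.06)&(y<.26)&(d>0)
r=reg&(z>.018)&(z<.042)
pts=P[r];print("railtop z",np.median(pts[:,2]),cv2.minAreaRect(pts[:,:2].astype(np.float32)))
for lo in(.09,.095):
    m=reg&(z>lo)&(abs(x-.478)<.03)&(abs(y-.047)<.03);q=P[m];print("head",m.sum(),q.mean(0),q.max(0),q.min(0),cv2.minAreaRect(q[:,:2].astype(np.float32)))
g=cv2.cvtColor(im,cv2.COLOR_BGR2GRAY).astype(float)
print(g[194:206,272:290].astype(int))
w=g[194:206,274:288];k=np.clip(np.median(w)-30-w,0,None);vv,uu=np.mgrid[194:206,274:288]
u0,v0=(k*uu).sum()/k.sum(),(k*vv).sum()/k.sum();print("hole px",u0,v0,P[int(round(v0)),int(round(u0))+6],P[int(round(v0)),int(round(u0))-6],P[int(round(v0)),int(round(u0))])
# ray with plane z=.03
i=viewer.camera_info("top");n=cv2.undistortPoints(np.array([[[u0,v0]]]),i["intrinsics"],i["dist_coeffs"])[0,0];D=i["rotation"]@[n[0],-n[1],-1]
print("hole",i["eye"]+D*(.03-i["eye"][2])/D[2])
m=(d>0)&(z>.1)&(abs(y-.1)<.2)&(x>.45)&(x<.7)&((x>.51)|(y>.3));
for yy in(-.05,0,.05,.1,.15,.2): 
    s=m&(abs(y-yy)<.02); print(yy,x[s].min() if s.any() else None)
s=cv2.imread("pics/scene0.png")[170:290,240:400];cv2.imwrite("pics/s_crop.png",cv2.resize(s,None,fx=5,fy=5,interpolation=cv2.INTER_CUBIC))
E
```

```text
railtop z 0.02896848215601938 ((0.47722184658050537, 0.11821767687797546), (0.2909923195838928, 0.09929393976926804), 84.66656494140625)
head 67 [0.4778339  0.04743679 0.10103887] [0.4910321  0.0560918  0.10620292] [0.46591831 0.03891031 0.09479823] ((0.47808483242988586, 0.047451719641685486), (0.025456475093960762, 0.015547046437859535), 8.072869300842285)
head 65 [0.47819511 0.04757883 0.10122956] [0.4910321  0.0560918  0.10620292] [0.46591831 0.03891031 0.09673481] ((0.47835859656333923, 0.04749055951833725), (0.02490338683128357, 0.015547046437859535), 8.072869300842285)
[[160 158 156 156 157 158 157 157 159 157 161 159 161 160 160 159 156 160]
 [161 161 159 160 159 157 150 147 147 156 155 157 161 161 161 161 161 162]
 [162 162 159 160 157 144 130 113 118 132 146 156 160 160 162 164 161 161]
 [163 160 158 160 149 120  88  68  71  95 121 152 162 163 159 163 162 161]
 [160 163 160 157 139  95  58  39  39  53  99 147 161 159 161 162 161 161]
 [160 161 161 153 129  81  36  31  31  44  92 140 159 163 160 159 162 161]
 [161 160 159 154 135  89  52  34  41  56 102 146 157 161 159 158 157 160]
 [162 159 160 158 147 116  82  61  66  89 127 153 158 162 161 162 162 163]
 [162 161 162 162 154 145 126 113 115 132 151 160 160 162 162 162 160 160]
 [160 162 164 162 162 160 153 155 154 154 159 166 163 163 163 162 162 162]
 [162 161 164 160 163 160 162 161 162 162 163 160 161 160 164 161 162 161]
 [160 161 161 161 158 162 162 160 159 160 159 160 159 156 160 159 158 160]]
hole px 279.4161915621437 199.04047890535918 [0.47965317 0.12978277 0.02717827] [0.48028644 0.16164946 0.02902044] [0.4811945  0.14780968 0.00833636]
hole [0.47971834 0.14442508 0.03      ]
-0.05 0.5818452735494708
0 0.5908570540160871
0.05 0.5942064239100334
0.1 0.6163838510794302
0.15 0.6958023613141924
0.2 None
```

View pics/s_crop.png

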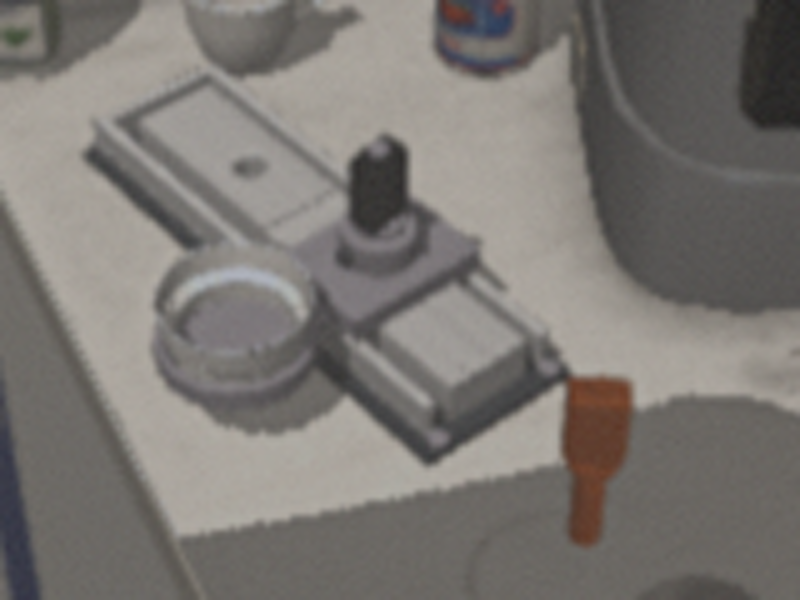

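The crop shows the black flat-sided head upright in the saddle at crop (378,185). The orange pin lies apart at (595,440), and the open work hole is at (250,167). Top view puts the hole at y≈0.144, so travel is about 0.097. Approaching now.

```bash
python3 - <<'E'
from h import *
from station import env,effector
d=np.load("pics/top0d.npy");P=cloud("top",d);x,y,z=np.moveaxis(P,-1,0)
L=[]
for yy in np.arange(.105,.23,.005):
    s=(abs(y-yy)<.003)&(z>.02)&(z<.06)&(abs(x-.478)<.055); 
    if s.sum()>5: L.append((yy,np.percentile(x[s],3),np.percentile(x[s],97)))
L=np.array(L);a=np.polyfit(L[:,0],L[:,1],1);b=np.polyfit(L[:,0],L[:,2],1);print("slopes",a,b)
th=-0.018
R=np.array([[np.cos(th),np.sin(th),0],[np.sin(th),-np.cos(th),0],[0,0,-1.]])
np.save("R.npy",R)
env.reach([.43,-.10,.24],R);print(env.sense()["t"],env.sense()["ee_pos"])
env.movel([.478,.0475,.17],R,rate=.25);s=env.sense();print(s["t"],s["ee_pos"],s["wrist_force"])
p,dd=viewer.read_camera("scene");cv2.imwrite("pics/s1.png",cv2.resize(cv2.cvtColor(p,cv2.COLOR_RGB2BGR)[110:290,200:440],None,fx=3,fy=3))
E
```

```text
slopes [-0.01161397  0.44711419] [0.03375593 0.50928868]
2.9333 [ 0.43005674 -0.10078973  0.23997791]
3.7667 [0.47797986 0.04634552 0.17002855] [ 0.76854504 -0.65242353  0.26155715]
```

View pics/s1.png

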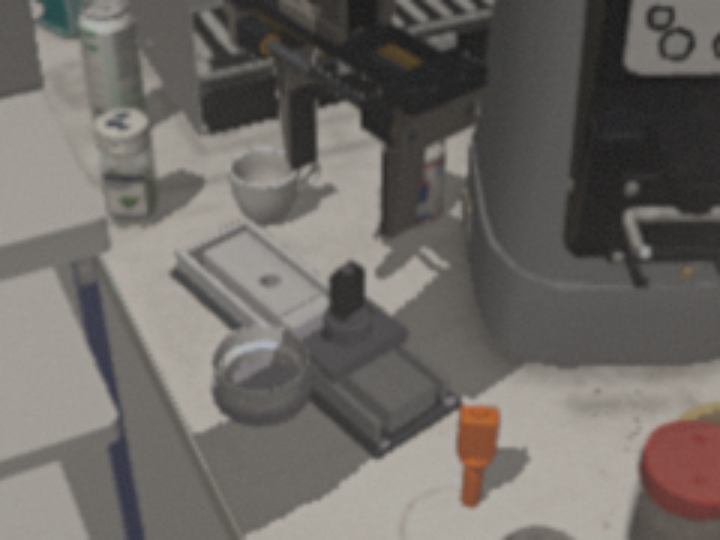

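The open fingers hover over the black pin (crop (347,290)) and are clear of the grinder and the cup. Descend and grip lightly first.

```bash
python3 - <<'E'
from h import *
from station import env,effector
R=np.load("R.npy")
def st(m):
    s=env.sense();print(m,round(s["t"],2),s["ee_pos"].round(4),"F",s["wrist_force"].round(1),"M",s["moment"].round(2),"w",round(s["gripper_width"],4),"g",round(s["grasp_force"],1),flush=True);return s
env.movel([.478,.0475,.12],R,rate=.15);st("above")
env.movel([.478,.0475,.070],R,rate=.08);st("down")
effector.grasp(8);st("grip8")
E
```

```text
above 4.3 [0.4782 0.047  0.1204] F [-0.2  0.5  0.1] M [0.03 0.07 0.02] w 0.0916 g 0.0
down 5.08 [0.4782 0.0477 0.0701] F [-0.   0.7 -0.1] M [0.02 0.03 0.04] w 0.0919 g 0.0
grip8 6.21 [0.478  0.0472 0.07  ] F [-0.8 -0.5 -0.6] M [-0.22  0.01 -0.02] w 0.016 g 8.0
```

```bash
cat >> h.py <<'E'
from station import env,effector
def st(m):
    s=env.sense();print(m,round(s["t"],2),s["ee_pos"].round(4),"F",s["wrist_force"].round(1),"M",s["moment"].round(2),"w",round(s["gripper_width"],4),"g",round(s["grasp_force"],1),flush=True);return s
R=np.load("R.npy")
E
python3 - <<'E'
from h import *
effector.grasp(40);st("grip40")
for z in(.073,.077,.083,.089,.094):
    env.movel([.478,.0472,z],R,rate=.03);st(z)
p,dd=viewer.read_camera("scene");cv2.imwrite("pics/s2.png",cv2.resize(cv2.cvtColor(p,cv2.COLOR_RGB2BGR)[140:260,240:400],None,fx=5,fy=5,interpolation=cv2.INTER_CUBIC))
E
```

```text
grip40 6.42 [0.4779 0.0474 0.0699] F [ 0.1 -1.2 -0.3] M [-0.18 -0.05 -0.03] w 0.0155 g 40.0
0.073 6.67 [0.4778 0.0475 0.073 ] F [-0.6  1.2 -3.8] M [ 0.14 -0.01  0.05] w 0.0157 g 40.0
0.077 6.96 [0.4778 0.0476 0.0773] F [-1.5  0.8 -1.1] M [ 0.28  0.4  -0.03] w 0.0161 g 40.0
0.083 7.31 [0.4784 0.0471 0.0836] F [-0.3  0.   0.7] M [ 0.01  0.33 -0.01] w 0.0156 g 40.0
0.089 7.66 [0.4784 0.0471 0.0896] F [-1.9  0.6  1.4] M [-0.06  0.2   0.  ] w 0.0159 g 40.0
0.094 7.97 [0.4783 0.0472 0.0944] F [-0.1 -1.   1.1] M [-0.1   0.17 -0.  ] w 0.0155 g 40.0
```

View pics/s2.png

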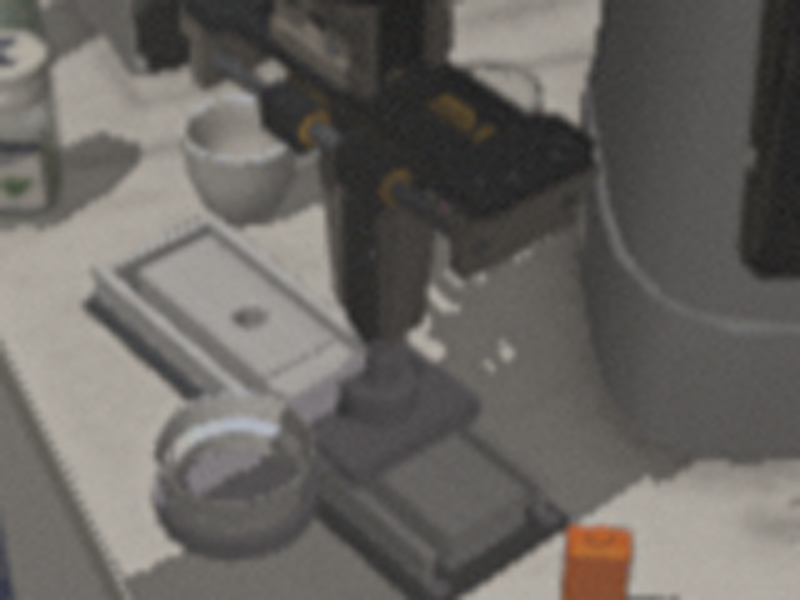

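The fingertips (crop (380,330)) seem to have risen with the collar just beneath them at (390,360), and the boss at (378,400) is below that. The slide test will settle it: I step along +y with force monitoring.

```bash
python3 - <<'E'
from h import *
p0=np.array([.4781,.0472,.094])
u=np.array([.0145,.9999,0])
for t in(.004,.010,.03,.05,.07,.085):
    env.movel(p0+u*t,R,rate=.03 if t<.02 else .06);s=st(t)
    if np.linalg.norm(s["wrist_force"][:2])>15: print("STOP");break
p,dd=viewer.read_camera("scene");cv2.imwrite("pics/s3.png",cv2.resize(cv2.cvtColor(p,cv2.COLOR_RGB2BGR)[130:250,220:380],None,fx=5,fy=5,interpolation=cv2.INTER_CUBIC))
E
```

```text
0.004 8.31 [0.4788 0.0515 0.0942] F [ 1.2 -0.1  1. ] M [-0.2  -0.38  0.03] w 0.0154 g 40.0
0.01 8.66 [0.4784 0.0579 0.0941] F [0.6 0.  0.5] M [ 0.04 -0.31 -0.01] w 0.0161 g 40.0
0.03 9.14 [0.4783 0.079  0.0939] F [ 0.5  2.6 -0.7] M [ 0.62 -0.09  0.01] w 0.0158 g 40.0
0.05 9.62 [0.4787 0.0987 0.094 ] F [ 0.2  2.2 -2.3] M [0.61 0.   0.03] w 0.0157 g 40.0
0.07 10.11 [0.479  0.1186 0.094 ] F [ 0.1  1.8 -0.1] M [ 0.36  0.09 -0.  ] w 0.0154 g 40.0
0.085 10.51 [0.4793 0.1337 0.0941] F [-0.2  2.3 -2.4] M [0.58 0.11 0.01] w 0.0157 g 40.0
```

View pics/s3.png

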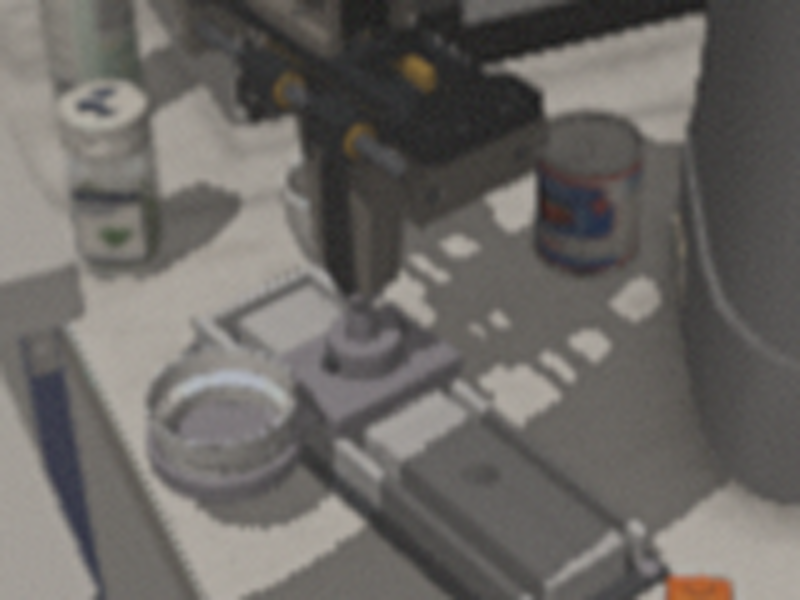

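The saddle and ring moved along with the raised pin. The shank shows at crop (360,315), and the emptied park hole at (483,473). Now I probe gently for the work hole at the seen travel of 0.097.

```bash
python3 - <<'E'
from h import *
p0=np.array([.4781,.0472,0]);u=np.array([.0145,.9999,0])
def at(t,z): return p0+u*t+[0,0,z]
found=None
for t in(.097,.0995,.0945,.102,.092,.1045,.0895):
    env.movel(at(t,.092),R,rate=.05);b=st(f"t{t}")
    z=.090;ok=True
    while z>.0835:
        env.movel(at(t,z),R,rate=.03);s=env.sense();f=s["wrist_force"]
        if f[2]>9: ok=False;st("hit");break
        z-=.001
    st("end")
    if ok: found=t;break
print(found)
E
```

```text
t0.097 10.95 [0.4795 0.1452 0.0919] F [-0.3  1.4 -1.6] M [0.4  0.1  0.01] w 0.0158 g 40.0
end 12.7 [0.4794 0.1442 0.0839] F [-0.9  2.5 -1.4] M [0.35 0.17 0.03] w 0.0156 g 40.0
0.097
```

The tip is about 4 mm into the hole with no reaction. Continue down to the snap.

```bash
python3 - <<'E'
from h import *
p0=np.array([.4781,.0472,0])+np.array([.0145,.9999,0])*.097
for z in(.082,.080,.078,.076,.0745,.073,.072,.071,.070,.0692,.0685):
    env.movel(p0+[0,0,z],R,rate=.03);s=st(z)
    if s["wrist_force"][2]>(22 if z<.074 else 12): print("STOP");break
p,dd=viewer.read_camera("scene");cv2.imwrite("pics/s4.png",cv2.resize(cv2.cvtColor(p,cv2.COLOR_RGB2BGR)[130:250,220:380],None,fx=5,fy=5,interpolation=cv2.INTER_CUBIC))
E
```

```text
0.082 12.95 [0.4794 0.1442 0.0818] F [ 0.3  1.  -0.7] M [ 0.31  0.19 -0.  ] w 0.0159 g 40.0
0.08 13.2 [0.4794 0.1442 0.0798] F [-1.5  0.6 -1.4] M [ 0.32  0.17 -0.02] w 0.0156 g 40.0
0.078 13.45 [0.4794 0.1442 0.0778] F [-1.   2.3 -0.1] M [0.3  0.15 0.03] w 0.0154 g 40.0
0.076 13.7 [0.4793 0.1442 0.0757] F [-0.8  0.1 -1.3] M [0.36 0.15 0.01] w 0.0157 g 40.0
0.0745 13.95 [0.4791 0.1441 0.0739] F [-0.2  0.9 -6.9] M [ 0.31 -0.05  0.05] w 0.0158 g 40.0
0.073 14.2 [0.4794 0.1441 0.0728] F [ 0.2  1.7 -3.8] M [0.41 0.06 0.02] w 0.0157 g 40.0
0.072 14.45 [0.4794 0.1441 0.0719] F [-0.1  1.2 -4. ] M [0.31 0.02 0.02] w 0.016 g 40.0
0.071 14.7 [0.4794 0.1441 0.0708] F [ 0.5  1.2 -5.3] M [ 0.36  0.02 -0.04] w 0.0159 g 40.0
0.07 14.95 [0.4795 0.1442 0.0701] F [-0.3  0.4 -1.9] M [0.19 0.18 0.04] w 0.0157 g 40.0
0.0692 15.2 [0.4796 0.1442 0.0698] F [-3.3 -0.7  5.9] M [-0.01  0.65 -0.03] w 0.0157 g 40.0
0.0685 15.45 [0.4797 0.1443 0.0698] F [-4.2 -0.9 11.8] M [-0.23  1.15  0.01] w 0.0158 g 40.0
```

View pics/s4.png

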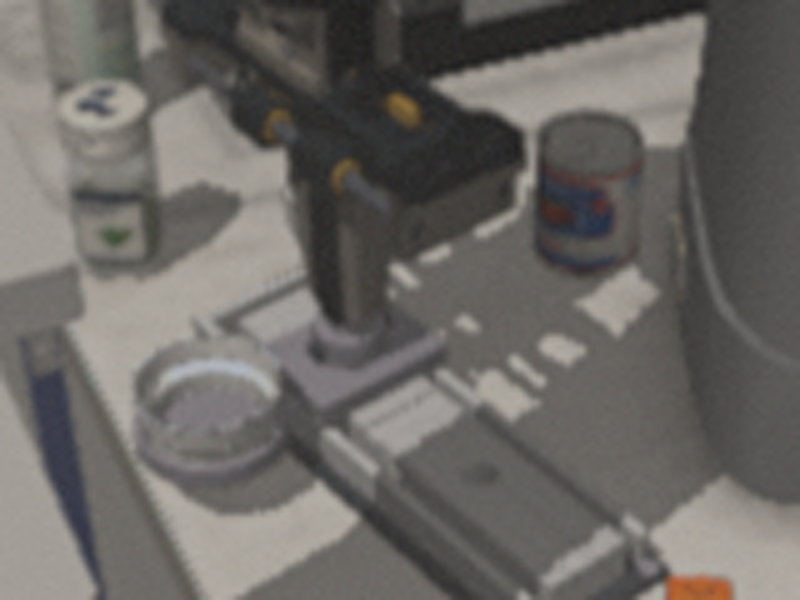

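The stop came at the same TCP height as home (0.0698), after the balls pulled the pin in, and the collar is hidden down on the boss (crop (350,335)). Let go, retract and verify.

```bash
python3 - <<'E'
from h import *
p0=np.array([.4797,.1443,0])
env.movel(p0+[0,0,.070],R,rate=.03);st("relax")
effector.release();st("open")
env.movel(p0+[0,0,.13],R,rate=.08)
env.movel([.42,.0,.26],R,rate=.25);st("away")
p,d=viewer.read_camera("top");P=cloud("top",d);x,y,z=np.moveaxis(P,-1,0)
m=(d>0)&(z>.09)&(z<.13)&(abs(x-.48)<.03)&(abs(y-.144)<.03);q=P[m];print("head",m.sum(),q.mean(0),np.percentile(q[:,2],[10,50,90]))
p,dd=viewer.read_camera("scene");cv2.imwrite("pics/s5.png",cv2.resize(cv2.cvtColor(p,cv2.COLOR_RGB2BGR)[130:250,220:380],None,fx=5,fy=5,interpolation=cv2.INTER_CUBIC))
E
```

```text
relax 15.75 [0.4797 0.1442 0.0699] F [-1.2  0.9 -1.5] M [ 0.24  0.2  -0.01] w 0.0155 g 40.0
open 16.93 [0.4797 0.1443 0.07  ] F [ 0.2  0.1 -0.1] M [ 0.03 -0.01 -0.07] w 0.0917 g 0.0
away 18.8 [0.4197 0.0007 0.2593] F [ 0.1  0.1 -0.7] M [0.   0.05 0.02] w 0.0919 g 0.0
head 70 [0.47928385 0.14293948 0.10119427] [0.09826602 0.10086008 0.10466465]
```

View pics/s5.png

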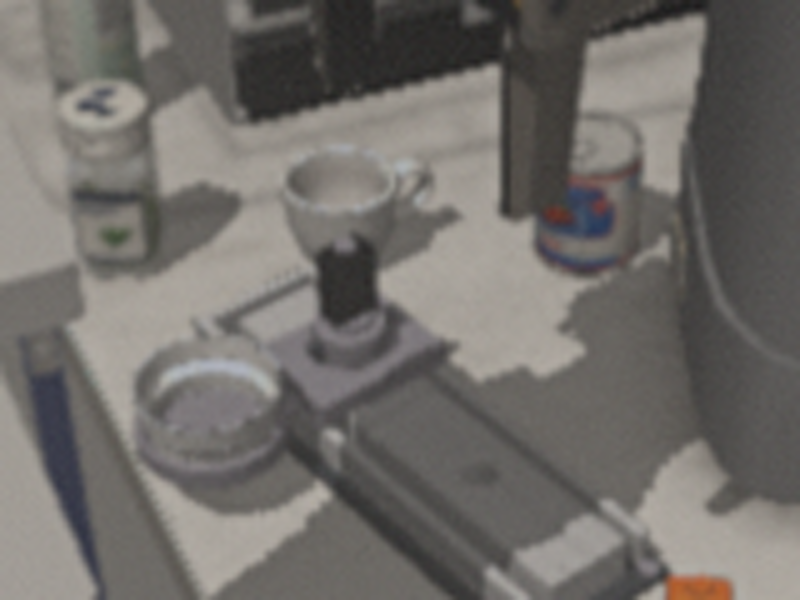

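The pin stands upright with its collar flush on the boss (crop (350,320)). The head top is at z≈0.101, the same as at the start. The ring is in its cradle at (210,400), and the other things are untouched. Handing in.

```bash
python3 -c "
from station import workorder;print(workorder.finish_job())"
```

```text
the job is handed in; nothing more can be done
None
```

The saddle is locked at the work hole (travel about 97 mm), with the pin snapped in, its collar flush and the ring still in its cradle; I let go, backed the arm away and handed the job in at about 19 s.

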